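# Lay out the seasoning board

## Robot

A 6-joint arm with a two-finger parallel gripper is mounted at the origin on a cart in front of the work surface, level with it; the furniture and walls round the work are solid. World frame = base frame: x ahead of the robot, y to its left, z up, the work surface at z = 0. Lengths are in m, angles in rad, forces in N, time in s.
With the tool pointing down it reaches from about 0.225 to 0.875 m from the base axis. Payload 3.4 kg.
Tool frame: the origin (TCP) lies at the very end of the fingers, on their centre line; the grasp point (between the pads) lies 19 mm behind it (bot.grip_point_offset is the distance from the TCP to the grasp point, in m); z points along the fingers, y is the direction in which the jaws open and shut (so a half turn about z gives the same grasp; the last joint's range is limited). The gripper opens to 85 mm and grips with 20 to 120 N. Pads are 22 mm wide; open, the fingers measure 114 mm over their backs; the gripper's body (76 mm by 85 mm) begins 54 mm behind the grasp point. The pads swing forward as they close: fully open they stand 13 mm farther back than shut.
Start: joints at [-1.283, 0.276, 1.505, -0, 1.361, -0.121], TCP at [0.229, -0.528, 0.194] pointing down, gripper open.
Joint ranges: [-2.89, 2.89], [-0.75, 2.08], [0.22, 2.7], [-1.18, 4.32], [0.11, 2.71], [-2.7, 2.7]. Speed limits (rad/s): [2.57, 2.57, 3.14, 3.14, 3.14, 3.14].

## Interface

Orientations are given as a 3x3 rotation matrix whose columns are the frame's x, y, z axes.
In Python, from station import bot gives the robot as it stands.
- The arm moves only by the tool apply_moves, never from a script. Its argument "targets" is a list of rows, each a list of 3 entries, a list of its own where there are three numbers: the opening in per cent of the stroke, from 0 (shut) to 100 (fully open), then the shift along the tool's x, y, z in cm, then the turn about the tool's z in degrees. In form: [[claw, [tx, ty, tz], yaw], ...]. A call has 1 to 10 rows; each row shifts and turns the commanded pose from where the row before left it, along the tool's axes as they then stand; what a row does not reach is not made up. A row lasts 1/10 s, in which the tool goes at most 50 mm and 8.59 degrees, less where a joint would pass 70% of its speed; a pose out of reach is approached as far as the arm can. A call with a gripper value outside its range is refused whole. The fingers move at their own pace and stop on an object; "grip_force" is the grip in N (left out, the last holds). Time passes only in rows, so rows that do not move let the fingers close. It gives the time, the measured TCP pose, the force and the opening at its end, in the units of the state.
- bot.get_obs(): the state, without advancing time (a new reading comes with each control period).
- bot.grab_frame(name): name is "scene" or "top" or "wrist"; returns a dict with "img" (400x640x3 uint8, red, green, blue), "fx", "fy", "cx", "cy" (pixels), "extrinsics" (4x4, takes a point from world to camera coordinates); the wrist camera has in their place "T_tool_cam" (4x4, takes a point from camera to tool coordinates, whose origin is the TCP and whose axes are the flange's). Camera axes: x right, y up, looking along -z (the intrinsics and any distortion apply to the point x, -y, -z); pixel columns grow to the right and rows downward; lengths in m; the calibration is good to about 2 mm. A picture is of the moment at which its call begins: read the wrist's pose just before it. There is no depth.
- bot.close_job(): hands the job in, once; it reports no verdict.
Trained networks look in a picture, given as the dict that the camera call returned (one of the last four; its "shot" number tells which), for a name from the list of things; names that differ only in an ending like _2 or _b are one class to them, and where a whole thing is asked for, a point or a joint stands for the part that bears it (a point fixed in the world has none). Each returns a list of dicts, best first, with "p" (0 to 1); they miss things now and then, are a little off and sometimes report something else, mostly with a low value. They report only what shows in the picture. A call takes as long as a camera call. They do not tell look-alikes from the thing itself.
- bot.look_for(picture, thing): "extent" ([left, top, right, bottom] in pixels, round what is visible of it).
- bot.cut_out(picture, thing): "pixels" (400x640 bool, what is visible of it) and "extent" ([left, top, right, bottom] in pixels, round what is visible of it).
The state is a dict: "time_s": time; "q": joint angles; "qd": joint speeds; "tau": joint torques, N m; "tool_pos": TCP position; "orientation": TCP orientation; "contact_force": force on the tool from outside, world axes, zero at the start; "torque": the same for the moment, N m; "finger_gap": finger opening in m.
Only numpy, scipy, OpenCV 4.12 (cv2) and the standard library are available. Lean on these libraries where they do the work, as an engineer would, in place of code of your own. Each camera call takes 0.05 s, during which the arm holds its last target. There are 200 camera calls.

## Task

Set out the serving board for the cook: stand the pepper mill upright on the board midway between the tin and the small white bowl, and stand the spice jar upright on the middle of the tin's lid. Lay the lemon on the board straight to the left of the mill and the lime straight to the right of it (left and right as the robot sees them, square to the line from tin to bowl), each with a gap of about 2 cm to the mill. Leave the tin and the bowl where they stand.

Things in the scene. Friction and masses are not known exactly. Their poses are not given: they have to be found in the camera images.
- board: dark wooden board, a plain slab 200 x 280 x 22 mm, fixed to the worktop, long side roughly away from the robot. Origin at the centre of its underside; its x axis runs along the short side to the robot's left, its y axis along the long side towards the robot. Tin and bowl stand on its long centre line, 95 mm either side of its centre (either may be the nearer one): their midpoint is its centre
- tin: closed round food tin, green label and flat pale lid, 75 mm in diameter, 58 mm high, standing loose on the board. Origin at the centre of its underside, z up
- bowl: small round white bowl, 76 mm in diameter, 38 mm high, standing loose on the board. Origin at the centre of its underside, z up
- mill: copper-coloured pepper mill, upright, round, 121 mm high with a small knob on top, largest diameter 44 mm (foot, and crown from 80 to 111 mm above the foot; the crown does not turn), waist 38 mm, about 0.3 kg. Starts standing on the worktop. Origin at the centre of its underside, z up
- jar: spice jar, clear glass with a dark cap, upright, round, 41 mm in diameter, 105 mm high, cap from 84 mm upward, about 0.11 kg. Starts standing on the worktop. Origin at the centre of its underside, z up
- lemon_center (a point): middle of the yellow lemon, 70 mm long, 51 mm wide, 50 mm high, about 0.08 kg; its own x axis lies along its length, z is up as it starts, lying on the worktop
- lime_center (a point): middle of the green lime, nearly a ball, 59 mm long (its own x axis), 54 mm wide, 55 mm high, about 0.075 kg; z is up as it starts, lying on the worktop
Not all that is in view belongs to the job. What is shaped like the jar but blue is not meant.

How it is judged:
At the end, for the whole second after the job is handed in: On the board: mill upright within 15 mm of the midpoint of tin and bowl, lemon 48-88 mm to the left and lime 48-88 mm to the right of the long centre line, both within 15 mm of the short one. Jar upright on the tin, centres within 12 mm. Tin and bowl upright, moved under 12 mm. All at rest (x of mill in the frame of board between -0.015 and 0.015 m and y of mill in the frame of board between -0.015 and 0.015 m and z of mill in the frame of board between 0.018 and 0.026 m and angle between each of mill, jar, tin, bowl's own z axis and vertical below 0.1 rad and horizontal distance between jar and tin below 0.012 m and z of jar in the frame of tin between 0.054 and 0.062 m and x of lemon_center in the frame of board between 0.048 and 0.088 m and y of lemon_center in the frame of board between -0.015 and 0.015 m and z of lemon_center in the frame of board between 0.035 and 0.065 m and x of lime_center in the frame of board between -0.088 and -0.048 m and y of lime_center in the frame of board between -0.015 and 0.015 m and z of lime_center in the frame of board between 0.035 and 0.065 m and distance of each of tin, bowl from where it was at the start of the episode below 0.012 m and linear speed of each of mill, jar, tin, bowl, lemon, lime below 0.02 m/s); the robot touches nothing.
It also fails if it takes over 99 s, if anything falls off the work surface, if the arm or the gripper's body presses on something with over 40 N, if the wrist force passes 120 N, or if a joint passes its speed limit or range.

## Working session

There is one attempt and no reset: what is moved stays moved. The work goes in short steps, Python scripts to look and compute and a tool call to move; the robot and the scene stay as the last step left them, time stands still between calls to the robot, and variables do not carry over. Pictures are saved under pics/ and viewed, about 12 in all and at most 16, crops included, and the job is handed in when it is done.

Besides the shell and the picture viewer there is one more tool, called after "Call:" in YAML: its name, and indented under it one key for each argument. apply_moves: Moves the arm, as the interface text tells. Its arguments: {"type":"object","properties":{"targets":{"type":"array","items":{"type":"array"}},"grip_force":{"type":"number"}},"required":["targets"]}

```bash
mkdir -p pics; ls; python3 - <<'E'
from station import bot
import cv2,numpy as np
o=bot.get_obs();print(o)
for n in("scene","top"):
    f=bot.grab_frame(n);cv2.imwrite(f"pics/{n}0.png",f["img"][:,:,::-1])
    print(n,{k:(np.round(v,4).tolist() if k!="img" else 0) for k,v in f.items()})
    for t in("board","tin","bowl","mill","jar","lemon_center","lime_center"):
        print(t,[(round(r["p"],2),np.round(r["extent"]).tolist()) for r in bot.look_for(f,t)][:3])
E
```

```text
pics
{'time_s': 0.0, 'q': array([-1.28302022e+00,  2.76634449e-01,  1.50615757e+00,  1.84122554e-05,
        1.36067957e+00, -1.21015419e-01]), 'qd': array([ 0.00018434,  0.00059433, -0.00083379, -0.0016132 , -0.00218486,
       -0.00193625]), 'tau': array([-1.08752061e-03, -4.16767645e+01, -2.45801532e+01, -5.85207249e-05,
        1.11244130e-02,  3.23514587e-05]), 'tool_pos': array([ 0.22838527, -0.52704528,  0.19300753]), 'orientation': array([[ 9.17603458e-01,  3.97496702e-01, -5.16013153e-04],
       [ 3.97496962e-01, -9.17601712e-01,  1.80677820e-03],
       [ 2.44693825e-04, -1.86301959e-03, -9.99998235e-01]]), 'contact_force': array([ 0.39525998, -0.78448102, -0.23563727]), 'torque': array([ 0.07461311, -0.00687207,  0.00710728]), 'finger_gap': 0.08531795068185334}
scene {'img': 0, 'fx': 377.6251, 'fy': 377.6251, 'cx': 314.5663, 'cy': 202.6932, 'extrinsics': [[-0.866, -0.5, -0.0005, 0.5069], [0.3382, -0.5864, 0.736, -0.3026], [-0.3683, 0.6372, 0.677, -0.6211], [0.0, 0.0, 0.0, 1.0]], 'shot': 1}
board [(0.75, [270.0, 185.0, 421.0, 285.0])]
tin []
bowl [(0.72, [366.0, 224.0, 398
[... 207 characters left out ...]
8.0, 266.0, 297.0])]
lime_center [(0.97, [313.0, 299.0, 342.0, 337.0])]
top {'img': 0, 'fx': 388.8024, 'fy': 388.8024, 'cx': 328.4684, 'cy': 201.3305, 'extrinsics': [[0.009, -1.0, 0.0033, -0.0655], [0.9876, 0.0094, 0.1569, -0.6598], [-0.1569, 0.0019, 0.9876, -0.9256], [0.0, 0.0, 0.0, 1.0]], 'shot': 2}
board [(0.79, [292.0, 188.0, 385.0, 306.0])]
tin [(0.82, [332.0, 193.0, 360.0, 225.0])]
bowl [(0.98, [318.0, 270.0, 350.0, 300.0])]
mill [(0.59, [413.0, 277.0, 442.0, 294.0]), (0.29, [316.0, 269.0, 350.0, 299.0])]
jar [(0.75, [232.0, 198.0, 255.0, 219.0]), (0.58, [228.0, 120.0, 254.0, 147.0])]
lemon_center [(0.62, [414.0, 204.0, 429.0, 227.0])]
lime_center [(0.85, [238.0, 260.0, 260.0, 285.0])]
```

View pics/scene0.png

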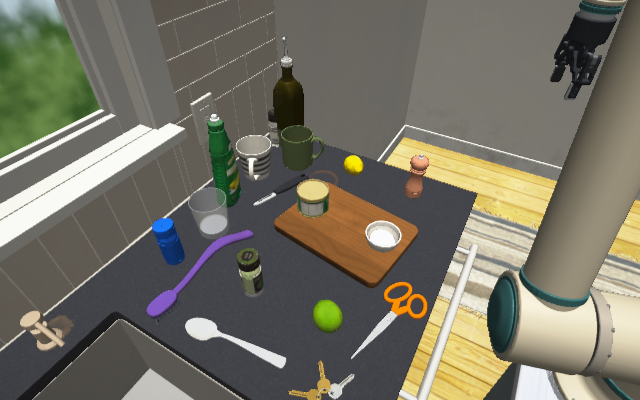

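View pics/top0.png

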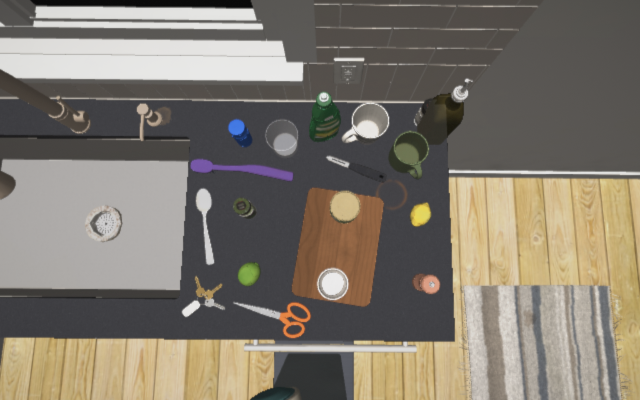

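Scene view: the board is in the centre. The tin (scene 313,197; top 345,207) is the far one and the bowl (383,236; 332,284) the near one. The mill (417,176; 428,284), lemon (353,164; 421,214) and lime (328,316; 249,274) all lie clear.
Jar candidates: clear glass with dark cap at scene (250,272) / top (243,208), and blue at scene (168,242) / top (240,133). The clear, dark-capped one fits the description, so I'll confirm it in a crop while I measure.

```bash
cat > h.py <<'E'
import numpy as np,cv2
from scipy.optimize import least_squares
from station import bot
def proj(f,P,Tcw=None):
    E=np.array(f["extrinsics"]) if Tcw is None else Tcw
    c=np.atleast_2d(P)@E[:3,:3].T+E[:3,3]
    return np.c_[f["cx"]+f["fx"]*c[:,0]/-c[:,2], f["cy"]-f["fy"]*c[:,1]/-c[:,2]]
def cyl(*rz):
    a=np.linspace(0,2*np.pi,48)
    return np.vstack([np.c_[r*np.cos(a),r*np.sin(a),0*a+z] for r,z in rz])
def ell(a,b,c):
    u,v=np.meshgrid(np.linspace(0,2*np.pi,40),np.linspace(0,np.pi,20))
    return np.c_[(a*np.cos(u)*np.sin(v)).ravel(),(b*np.sin(u)*np.sin(v)).ravel(),(c*np.cos(v)).ravel()]
M=dict(tin=cyl((.0375,0),(.0375,.058)),bowl=cyl((.024,0),(.038,.038)),mill=cyl((.022,0),(.022,.111),(.006,.121)),
 jar=cyl((.0205,0),(.0205,.105)),lemon_center=ell(.035,.0255,.025),lime_center=ell(.0295,.027,.0275))
def pose(P,x,y,z,yaw=0):
    c,s=np.cos(yaw),np.sin(yaw); return P@np.array([[c,s,0],[-s,c,0],[0,0,1]])+[x,y,z]
def fit(name,obs,z,yaw=0,x0=(.5,0)):
    """obs: list of (frame, extent[,Tcw])"""
    def r(p):
        out=[]
        for o in obs:
            q=proj(o[0],pose(M[name],p[0],p[1],z,yaw),o[2] if len(o)>2 else None)
            out.append(np.r_[q.min(0),q.max(0)]-o[1])
        return np.concatenate(out)
    s=least_squares(r,x0,loss="soft_l1"); return s.x,r(s.x)
def ray(f,uv,z):
    E=np.array(f["extrinsics"]);R=E[:3,:3];o=-R.T@E[:3,3]
    d=R.T@np.array([(uv[0]-f["cx"])/f["fx"],-(uv[1]-f["cy"])/f["fy"],-1]); return o+d*(z-o[2])/d[2]
E
python3 - <<'E'
from h import *
S=bot.grab_frame("scene");T=bot.grab_frame("top")
c=cv2.resize(np.hstack([S["img"][200:310,130:290],T["img"][105:235,190:290][:110]]),None,fx=3,fy=3,interpolation=cv2.INTER_CUBIC)
cv2.imwrite("pics/crop1.png",c[:,:,::-1])
near={"tin":((313,197),(345,207)),"bowl":((383,236),(332,284)),"mill":((417,176),(428,284)),"jar":((250,272),(243,208)),"lemon_center":((353,164),(421,214)),"lime_center":((328,316),(249,274))}
z={"tin":.022,"bowl":.022,"mill":0,"jar":0,"lemon_center":.025,"lime_center":.0275}
for n in near:
    obs=[];yaw=0
    for f,c in((S,near[n][0]),(T,near[n][1])):
        for r in bot.cut_out(f,n):
            e=np.array(r["extent"],float)
            if abs((e[0]+e[2])/2-c[0])<12 and abs((e[1]+e[3])/2-c[1])<12:
                obs.append((f,e))
                if f is T and "center" in n:
                    ys,xs=np.nonzero(r["pixels"]); w=np.array([ray(f,(a,b),z[n])[:2] for a,b in zip(xs,ys)])
                    l,v=np.linalg.eigh(np.cov(w.T)); yaw=np.arctan2(v[1,1],v[0,1]); print(n,"centroid",w.mean(0).round(4),"yaw",yaw.round(2),"len",(4*np.sqrt(l)).round(3))
                break
    if obs: x,r=fit(n,obs,z[n],yaw); print(n,len(obs),x.round(4),"res",r.round(1))
    else: print(n,"none")
# board from top colour mask
r=bot.cut_out(T,"board")[0]["pixels"]|0
for q in("tin","bowl"):
    for k in bot.cut_out(T,q)[:1]: r=r|k["pixels"]
cn=max(cv2.findContours(r.astype(np.uint8),0,2)[0],key=cv2.contourArea)
box=cv2.boxPoints(cv2.minAreaRect(cn)); w=np.array([ray(T,b,.022)[:2] for b in box]); print("board c",w.mean(0),w.round(3),np.linalg.norm(w-np.roll(w,1,0),axis=1))
E
```

```text
tin 2 [ 0.6463 -0.0958] res [ 0.3 -0.8  0.4  3.1 -5.6  0.1  1.3 -2.5]
bowl 2 [ 0.455  -0.0668] res [-0.  -2.2  4.4 -1.  -0.7 -2.  -4.7  0.6]
mill 2 [ 0.4627 -0.2963] res [ 2.5  0.3  1.1 -1.1 -2.2 -1.6  0.1 -0.6]
jar 2 [0.6395 0.1456] res [ 0.3 -0.   0.4 -0.4 -1.  -0.1 -0.1 -0.4]
lemon_center centroid [ 0.633 -0.294] yaw 2.57 len [0.046 0.062]
lemon_center 2 [ 0.6316 -0.2954] res [ 2.   0.5  0.9  2.1 -2.3 -3.4  3.5 -1.4]
lime_center centroid [0.4787 0.1384] yaw 2.44 len [0.051 0.063]
lime_center 2 [0.48   0.1387] res [-1.4  1.   0.9 -7.6  1.   0.1 -2.9  0.2]
board c [ 0.55265674 -0.08575562] [[ 0.427  0.037]
 [ 0.71  -0.004]
 [ 0.677 -0.213]
 [ 0.396 -0.163]] [0.20300147 0.28624756 0.21228071 0.28495751]
```

View pics/crop1.png

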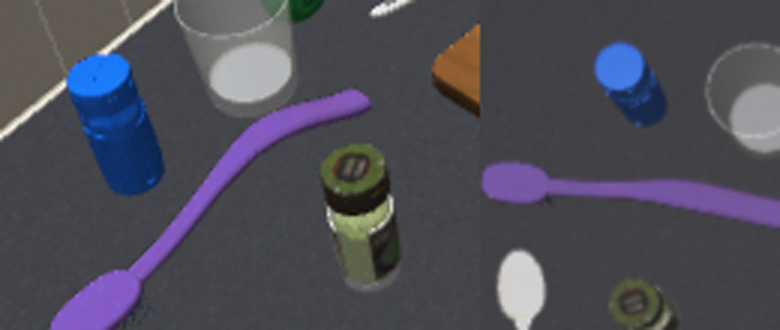

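Crop: at left, the solid blue look-alike; at right, the clear glass jar with the dark cap. That confirms the jar at scene (250,272). Measured sizes agree: tin to bowl is 193 mm against 190 mm, and the board sides come out at 203–212 and 285 mm. I'll move over the lemon first.

Call:
apply_moves:
  targets:
    - [100, [0, 0, 0], 8]
    - [100, [0, 0, 0], 8]
    - [100, [0, 0, 0], 8]
    - [100, [0, 0, 0], 8]
    - [100, [0, 0, 0], 8]
    - [100, [0, 0, 0], 8]
    - [100, [0, 0, 0], 8]
    - [100, [1.8, -3.4, 0], 0]
    - [100, [1.8, -3.4, 0], 0]
    - [100, [1.8, -3.4, 0], 0]
  grip_force: 30

```text
time_s: 2.65
tool_pos: [0.3298, -0.4703, 0.194]
orientation: [[0.842, -0.54, 0.0], [-0.54, -0.842, -0.0], [0.0, 0.0, -1.0]]
contact_force: [-0.1, 0.1, -0.1]
finger_gap: 0.0852
```

Call:
apply_moves:
  targets:
    - [100, [1.8, -3.4, 0], 0]
    - [100, [1.8, -3.4, 0], 0]
    - [100, [1.8, -3.4, 0], 0]
    - [100, [1.8, -3.4, 0], 0]
    - [100, [1.8, -3.4, 0], 0]
    - [100, [1.8, -3.4, 0], 0]
    - [100, [1.8, -3.4, 0], 0]
    - [100, [1.8, -3.4, 0], 0]
    - [100, [0, 0, 0], 0]
    - [100, [0, 0, 0], 0]

```text
time_s: 3.65
tool_pos: [0.5971, -0.3185, 0.1934]
orientation: [[0.844, -0.537, -0.001], [-0.537, -0.844, -0.0], [-0.001, 0.001, -1.0]]
contact_force: [-0.8, -0.6, 0.4]
finger_gap: 0.0852
```

```bash
cat >> h.py <<'E'
def wrist():
    o=bot.get_obs();f=bot.grab_frame("wrist")
    W=np.eye(4);W[:3,:3]=o["orientation"];W[:3,3]=o["tool_pos"]
    f["extrinsics"]=np.linalg.inv(W@np.array(f["T_tool_cam"])); return o,f
def delta(o,tgt,yaw_deg_world=None):
    """yaw (tool deg) to bring jaw axis to world angle (mod 180), then tool-frame cm shift after that yaw"""
    R=np.array(o["orientation"]);a=np.degrees(np.arctan2(R[1,1],R[0,1]))
    t=0
    if yaw_deg_world is not None: t=-((yaw_deg_world-a+90)%180-90)
    x=np.arctan2(R[1,0],R[0,0])-np.radians(t)
    d=np.array(tgt)-o["tool_pos"]
    return "jaw %.1f yaw %.1f (or %.1f) shift cm "%(a,t,t-180*np.sign(t)),np.round(100*np.array([d[0]*np.cos(x)+d[1]*np.sin(x),d[0]*np.sin(x)-d[1]*np.cos(x),-d[2]]),2), "q6 %.2f"%o["q"][5]
def top_mask(f,name,z):
    out=[]
    for r in bot.cut_out(f,name)[:2]:
        ys,xs=np.nonzero(r["pixels"]);w=np.array([ray(f,(a,b),z)[:2] for a,b in zip(xs,ys)])
        l,v=np.linalg.eigh(np.cov(w.T)); out.append((round(r["p"],2),np.round(r["extent"]).tolist(),w.mean(0).round(4),"yaw",np.degrees(np.arctan2(v[1,1],v[0,1])).round(1),(4*np.sqrt(l)).round(3)))
    return out
E
python3 - <<'E'
from h import *
o,f=wrist();print(o["time_s"],o["tool_pos"],o["q"].round(2),np.round(f["T_tool_cam"],3).tolist())
cv2.imwrite("pics/w1.png",f["img"][:,:,::-1])
for n,z in(("lemon_center",.025),):
    for r in bot.look_for(f,n)[:1]: print(n,fit(n,[(f,r["extent"])],z,np.radians(147)))
    for m in top_mask(f,n,z):print(m)
E
```

```text
3.65 [ 0.59713918 -0.31849142  0.19340679] [-0.59  0.43  1.27 -0.    1.44  1.55] [[0.0, 0.945, 0.327, 0.085], [1.0, -0.0, -0.0, -0.001], [-0.0, 0.327, -0.945, -0.18], [0.0, 0.0, 0.0, 1.0]]
lemon_center (array([ 0.6356988 , -0.29578504]), array([ 0.36472688, -0.13445531, -0.37431537,  0.13199234]))
(0.84, [260.0, 119.0, 306.0, 182.0], array([ 0.6346, -0.294 ]), 'yaw', np.float64(147.0), array([0.05 , 0.065]))
```

View pics/w1.png

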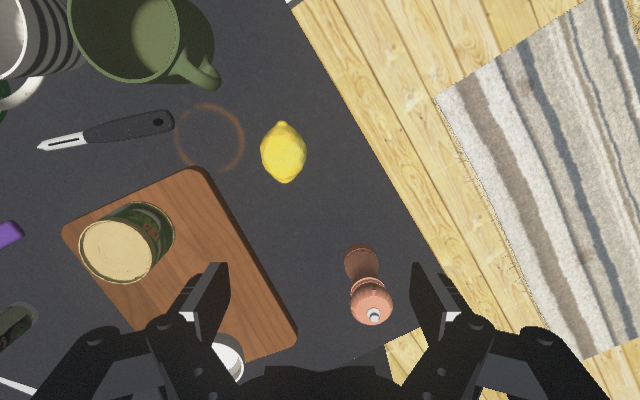

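Wrist view: the lemon is at (283,152), 147° yaw, with fit residual under 0.4 px, which puts it at (0.636, -0.296). I'll shift, descend and grip.

Call:
apply_moves:
  targets:
    - [100, [1.0, -2.0, 0], 0]
    - [100, [1.0, -2.0, 2.7], 0]
    - [100, [0, 0, 4], 0]
    - [100, [0, 0, 4], 0]
    - [100, [0, 0, 4], 0]
    - [100, [0, 0, 2], 0]
    - [100, [0, 0, 1.5], 0]
    - [100, [0, 0, 0.5], 0]
    - [100, [0, 0, 0], 0]
    - [100, [0, 0, 0], 0]

```text
time_s: 4.8
tool_pos: [0.6361, -0.2971, 0.0086]
orientation: [[0.842, -0.539, 0.003], [-0.539, -0.842, -0.002], [0.003, 0.0, -1.0]]
contact_force: [-0.1, -0.6, -0.4]
finger_gap: 0.0851
```

Call:
apply_moves:
  targets:
    - [45, [0, 0, 0], 0]
    - [45, [0, 0, 0], 0]
    - [45, [0, 0, 0], 0]
    - [45, [0, 0, 0], 0]
    - [45, [0, 0, 0], 0]
    - [45, [0, 0, 0], 0]
    - [45, [0, 0, 0], 0]
    - [45, [0, 0, 0], 0]
  grip_force: 25

```text
time_s: 5.6
tool_pos: [0.6352, -0.2961, 0.0068]
orientation: [[0.843, -0.538, -0.0], [-0.538, -0.843, 0.0], [-0.0, 0.0, -1.0]]
contact_force: [-1.0, -0.0, -0.7]
finger_gap: 0.0381
```

```bash
python3 - <<'E'
from h import *
o,f=wrist();print(o["time_s"],o["tool_pos"],o["finger_gap"])
T=bot.grab_frame("scene")
c=cv2.resize(T["img"][110:210,290:450],(640,400))
cv2.imwrite("pics/w2.png",np.vstack([cv2.resize(f["img"],(480,300)),cv2.resize(c,(480,300))])[:,:,::-1])
E
```

```text
5.6 [ 0.63518561 -0.29613722  0.0068472 ] 0.03806308933445446
```

View pics/w2.png

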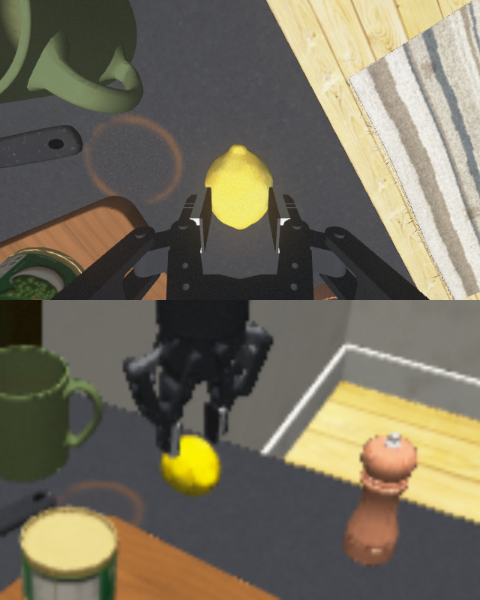

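```bash
python3 - <<'E'
from h import *
o,f=wrist();T=bot.grab_frame("top");S=bot.grab_frame("scene")
n="lemon_center"
ob=[]
for g in(f,T,S):
    r=bot.look_for(g,n)
    print([(round(k["p"],2),np.round(k["extent"]).tolist()) for k in r][:3])
    if r: print(fit(n,[(g,r[0]["extent"])],.025,np.radians(147)))
E
```

```text
[(0.65, [273.0, 188.0, 366.0, 307.0])]
(array([ 0.63454287, -0.29525698]), array([ 1.27997849,  0.28985563, -1.28310929, -0.44876575]))
[(0.53, [411.0, 212.0, 417.0, 226.0])]
(array([ 0.62636377, -0.27628235]), array([-9.29895468, -7.56985882,  6.8470667 ,  3.75716453]))
[(0.68, [341.0, 157.0, 361.0, 174.0])]
(array([ 0.63942414, -0.29219094]), array([-0.47489892, -2.73406098,  0.46341754,  1.54241697]))
```

Call:
apply_moves:
  targets:
    - [35, [0, 0, 0], 0]
    - [35, [0, 0, 0], 0]
    - [35, [0, 0, 0], 0]

```text
time_s: 6.3
tool_pos: [0.6352, -0.2962, 0.0069]
orientation: [[0.843, -0.538, 0.0], [-0.538, -0.843, -0.0], [0.0, 0.0, -1.0]]
contact_force: [-0.3, 0.4, 0.3]
finger_gap: 0.0298
```

```bash
python3 - <<'E'
from h import *
o,f=wrist();S=bot.grab_frame("scene")
print(f["fx"],f["cx"],f["cy"])
im=f["img"].copy()
R=np.array(o["orientation"])
for d,c in(((0,0,0),(255,0,0)),((0,0,-.019),(0,0,255)),((0,.015,-.019),(0,255,255)),((0,-.015,-.019),(0,255,255)),((0,.015,0),(255,0,255)),((0,-.015,0),(255,0,255))):
    p=proj(f,o["tool_pos"]+R@np.array(d))[0];cv2.circle(im,tuple(int(v) for v in p),2,c,-1)
cv2.imwrite("pics/w3.png",np.vstack([cv2.resize(im[130:330,170:470],(600,400)),cv2.resize(S["img"][130:200,300:405],(300,200)).repeat(1,0).repeat(2,1)])[:,:,::-1])
r=bot.cut_out(f,"lemon_center")
for k in r[:2]: print(k["p"],k["extent"],fit("lemon_center",[(f,k["extent"])],.025,np.radians(147)))
E
```

```text
318.0901518931316 319.4889203939185 198.605532444799
0.64 [270.0, 190.7, 364.1, 304.8] (array([ 0.6349128 , -0.29365854]), array([ 1.98660245, -1.7838524 , -1.99376005,  2.21225914]))
```

View pics/w3.png

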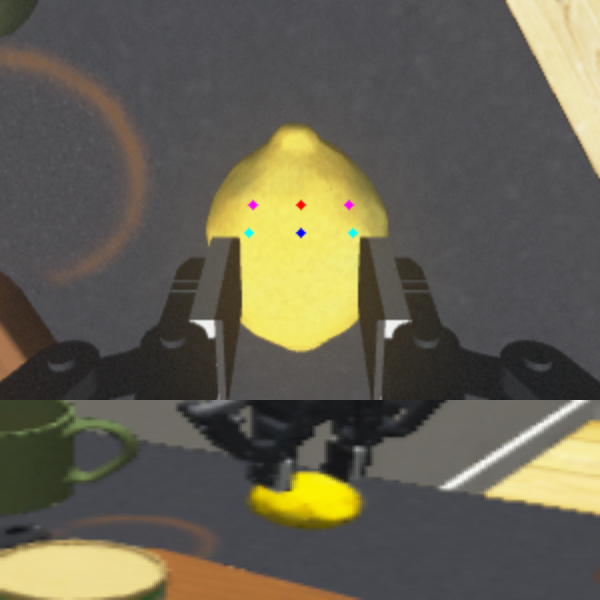

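Wrist crop: the fingertips appear at or above the lemon's top rather than beside it, and the gap geometry puts the tips about 40 mm short of the reported TCP. I'll check the tip position independently with the scene and top cameras before moving.

```bash
python3 - <<'E'
from h import *
o=bot.get_obs();S=bot.grab_frame("scene")
print(bot.grip_point_offset,o["tool_pos"],o["contact_force"])
for s in(0,.013,.03,.05):
    print("start",s,proj(S,[.22838527,-.52704528,.193+s]), "now",proj(S,o["tool_pos"]+[0,0,s]))
a=cv2.imread("pics/scene0.png")[40:120,530:630]
im=S["img"][:,:,::-1].copy()
b=im[110:190,300:400]
sc=4;
def mark(c,off,P,col):
    u=(proj(S,P)[0]-off)*sc; cv2.drawMarker(c,tuple(int(v) for v in u),col,cv2.MARKER_CROSS,8,1)
A=cv2.resize(a,None,fx=sc,fy=sc,interpolation=2);B=cv2.resize(b,None,fx=sc,fy=sc,interpolation=2)
for s,col in((0,(0,0,255)),(.013,(0,255,0)),(.05,(255,255,0))):
    mark(A,(530,40),[.22838527,-.52704528,.193+s],col);mark(B,(300,110),o["tool_pos"]+[0,0,s],col)
    R0=np.array([.3975,-.9176,0])*.0425
    for g in(1,-1): mark(A,(530,40),np.array([.22838527,-.52704528,.193+s])+g*R0,col)
cv2.imwrite("pics/s4.png",np.hstack([A,B]))
E
```

```text
0.0187 [ 0.63522603 -0.29615518  0.0069455 ] [ 0.83767202 -0.25480909 -0.01560719]
start 0 [[552.06124125 109.06139179]] now [[352.68464274 169.61998856]]
start 0.013 [[554.37695418 104.1401522 ]] now [[353.00804947 165.83064884]]
start 0.03 [[557.47428974  97.5578465 ]] now [[353.43939695 160.77657311]]
start 0.05 [[561.22234175  89.59267012]] now [[353.95950967 154.68243956]]
```

View pics/s4.png

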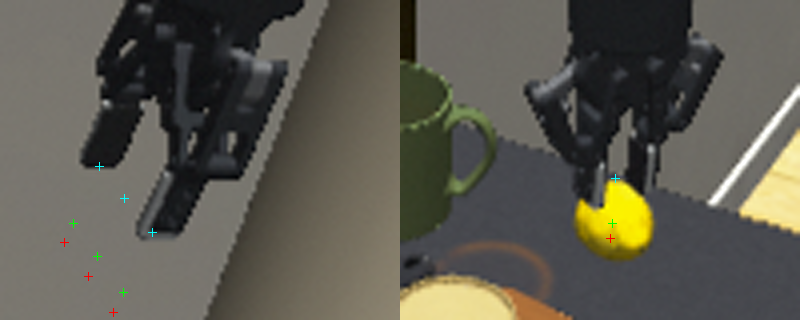

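The scene view agrees: the open fingertips sit about 50 mm behind the reported TCP instead of 13 mm. The fingers really end about 37 mm short of it, so I'll command heights 37 mm lower from here. I'll reopen and go down 4 cm.

Call:
apply_moves:
  targets:
    - [100, [0, 0, 0], 0]
    - [100, [0, 0, 0], 0]
    - [100, [0, 0, 0], 0]
    - [100, [0, 0, 0], 0]
    - [100, [0, 0, 0], 0]
    - [100, [0, 0, 1], 0]
    - [100, [0, 0, 1], 0]
    - [100, [0, 0, 1], 0]
    - [100, [0, 0, 1], 0]
    - [100, [0, 0, 0], 0]

```text
time_s: 7.5
tool_pos: [0.6336, -0.2953, -0.0356]
orientation: [[0.843, -0.538, -0.004], [-0.538, -0.843, 0.002], [-0.004, 0.0, -1.0]]
contact_force: [-0.0, 0.8, 0.1]
finger_gap: 0.085
```

Call:
apply_moves:
  targets:
    - [35, [0, 0, 0], 0]
    - [35, [0, 0, 0], 0]
    - [35, [0, 0, 0], 0]
    - [35, [0, 0, 0], 0]
    - [35, [0, 0, 0], 0]
    - [35, [0, 0, 0], 0]
    - [35, [0, 0, 0], 0]
    - [35, [0, 0, 0], 0]

```text
time_s: 8.3
tool_pos: [0.6359, -0.2965, -0.0322]
orientation: [[0.843, -0.538, 0.002], [-0.538, -0.843, -0.001], [0.002, -0.0, -1.0]]
contact_force: [0.1, 0.3, 5.5]
finger_gap: 0.0489
```

Call:
apply_moves:
  targets:
    - [35, [0, 0, -1], 0]
    - [35, [0, 0, -3], 0]
    - [35, [0, 0, -4], 0]
    - [35, [0, 0, -4], 0]
    - [35, [0, 0, -4], -6]
    - [35, [0, 0, -2], -6]
    - [35, [0, 0, 0], -6]
    - [35, [0, 0, 0], -5.6]
    - [35, [0, 0, 0], 0]
    - [35, [0, 0, 0], 0]

```text
time_s: 9.3
tool_pos: [0.6347, -0.296, 0.1464]
orientation: [[0.987, -0.158, -0.001], [-0.158, -0.987, 0.001], [-0.001, -0.0, -1.0]]
contact_force: [0.1, -0.4, -1.2]
finger_gap: 0.0492
```

```bash
python3 - <<'E'
from h import *
o,f=wrist();T=bot.grab_frame("top")
print(o["tool_pos"],o["finger_gap"])
for n in("tin","bowl"):
    for g in (f,T):
        for r in bot.look_for(g,n)[:2]:
            print(n,r["p"],r["extent"],fit(n,[(g,r["extent"])],.022))
print(delta(o,[.5616,-.0158,.12],81))
E
```

```text
[ 0.63467266 -0.29596001  0.14643881] 0.04915160660146675
tin 0.65 [40.1, 163.6, 163.6, 263.1] (array([ 0.64355116, -0.09786087]), array([ 0.21310886,  0.6713767 , -0.26514552, -0.73667804]))
tin 0.78 [331.4, 195.4, 361.9, 222.3] (array([ 0.63986903, -0.10405547]), array([-0.26300106, -2.51657426,  0.24744405,  3.32544827]))
bowl 0.77 [318.3, 268.7, 347.5, 298.3] (array([ 0.45879888, -0.07188494]), array([-1.13532019, -1.31559837,  1.13711882,  1.19514851]))
('jaw -99.1 yaw -0.1 (or 179.9) shift cm ', array([-11.6 , -26.53,   2.64]), 'q6 1.19')
```

Call:
apply_moves:
  targets:
    - [35, [-1.0, -2.5, 0], 0]
    - [35, [-1.5, -3.5, 0], 0]
    - [35, [-1.5, -3.5, 0], 0]
    - [35, [-1.5, -3.5, 0], 0]
    - [35, [-1.5, -3.5, 0], 0]
    - [35, [-1.5, -3.5, 0], 0]
    - [35, [-1.5, -3.5, 0], 0]
    - [35, [-1.6, -3.0, 0], 0]
    - [35, [0, 0, 0], 0]
    - [35, [0, 0, 0], 0]

```text
time_s: 10.6
tool_pos: [0.5621, -0.0159, 0.1473]
orientation: [[0.988, -0.154, 0.001], [-0.154, -0.988, -0.001], [0.001, 0.001, -1.0]]
contact_force: [0.7, -0.4, -1.0]
finger_gap: 0.049
```

```bash
python3 - <<'E'
from h import *
o,f=wrist()
print(o["tool_pos"],o["finger_gap"])
cv2.imwrite("pics/w5.png",f["img"][:,:,::-1])
for n in("tin","bowl"):
        for r in bot.look_for(f,n)[:2]:
            print(n,r["p"],r["extent"],fit(n,[(f,r["extent"])],.022))
print(delta(o,[.5606,-.0158,.12],81))
E
```

```text
[ 0.56207273 -0.01593706  0.1472552 ] 0.04895389261948464
tin 0.66 [356.0, 14.9, 467.1, 127.9] (array([ 0.64516445, -0.09920568]), array([-0.75502592,  0.85451297,  0.5513187 , -1.1165962 ]))
bowl 0.67 [362.6, 243.5, 430.9, 298.0] (array([ 0.45834282, -0.07552071]), array([-5.17426579, -1.73471382,  4.46659461, 15.60483937]))
('jaw -98.9 yaw 0.1 (or -179.9) shift cm ', array([-0.15,  0.01,  2.73]), 'q6 1.57')
```

View pics/w5.png

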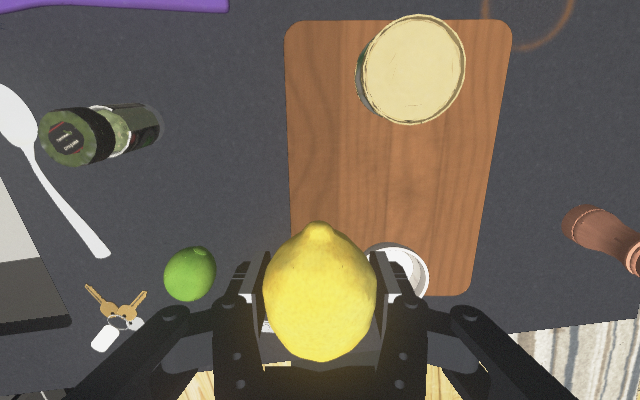

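Wrist view: the lemon is held well along the board's long side, the tin is at (411,70), the bowl is partly hidden, and the lime (190,273) and jar (95,135) are untouched. I'll lower it and release.

Call:
apply_moves:
  targets:
    - [35, [0, 0, 3], 0]
    - [35, [0, 0, 4], 0]
    - [35, [0, 0, 4], 0]
    - [35, [0, 0, 2], 0]
    - [35, [0, 0, 1.2], 0]
    - [35, [0, 0, 0.7], 0]
    - [35, [0, 0, 0.5], 0]
    - [35, [0, 0, 0.2], 0]
    - [35, [0, 0, 0], 0]
    - [35, [0, 0, 0], 0]

```text
time_s: 11.75
tool_pos: [0.5627, -0.0164, -0.0083]
orientation: [[0.988, -0.156, 0.002], [-0.156, -0.988, -0.0], [0.002, 0.0, -1.0]]
contact_force: [0.3, -0.2, -0.9]
finger_gap: 0.049
```

Call:
apply_moves:
  targets:
    - [62, [0, 0, 0], 0]
    - [66, [0, 0, 0], 0]
    - [72, [0, 0, 0], 0]
    - [80, [0, 0, 0], 0]
    - [80, [0, 0, 0], 0]
    - [80, [0, 0, -3], 0]
    - [80, [0, 0, -4], 0]
    - [80, [0, 0, -4], 0]
    - [80, [0, 0, -4], 0]
    - [80, [0, 0, 0], 0]

```text
time_s: 12.75
tool_pos: [0.5663, -0.0169, 0.147]
orientation: [[0.988, -0.156, 0.012], [-0.156, -0.988, -0.002], [0.013, 0.0, -1.0]]
contact_force: [0.9, 0.4, -0.6]
finger_gap: 0.0684
```

```bash
python3 - <<'E'
from h import *
o,f=wrist();T=bot.grab_frame("top");u=[]
print(o["time_s"],o["tool_pos"],o["finger_gap"])
yl=np.radians(-9)
for g in(f,T):
    for r in bot.look_for(g,"lemon_center")[:1]: print("lemon",r["extent"],fit("lemon_center",[(g,r["extent"])],.047,yl))
    for r in bot.look_for(g,"lime_center")[:1]: print("lime",r["extent"],fit("lime_center",[(g,r["extent"])],.0275,2.44))
    print(top_mask(g,"lime_center",.0275))
print([ray(f,p,.022).round(4) for p in((287,60),(291,220),(508,60),(474,285))])
print(delta(o,[.4795,.1385,.15],50))
E
```

```text
12.75 [ 0.56627314 -0.01692905  0.14702511] 0.06835963789112502
lemon [291.9, 155.2, 347.7, 230.1] (array([ 0.56080715, -0.01604355]), array([ 0.37624257,  0.44399715, -0.37639366, -0.54818508]))
[(0.88, [168.0, 250.0, 215.0, 306.0], array([0.4828, 0.1414]), 'yaw', np.float64(137.1), array([0.046, 0.077])), (0.45, [348.0, 247.0, 428.0, 319.0], array([ 0.4448, -0.0602]), 'yaw', np.float64(166.1), array([0.058, 0.1  ]))]
lime [245.7, 264.5, 261.9, 285.4] (array([0.47634006, 0.12499161]), array([-3.10521508, -1.13934702,  3.54008424,  1.05557113]))
[(0.56, [246.0, 263.0, 263.0, 288.0], array([0.4771, 0.1285]), 'yaw', np.float64(164.3), array([0.033, 0.062]))]
[array([ 0.68  , -0.0054,  0.022 ]), array([0.5291, 0.0192, 0.022 ]), array([ 0.6495, -0.1991,  0.022 ]), array([ 0.4203, -0.1682,  0.022 ])]
('jaw -99.0 yaw 31.0 (or -149.0) shift cm ', array([-16.64,  -6.33,  -0.3 ]), 'q6 1.57')
```

Call:
apply_moves:
  targets:
    - [100, [-2.1, -2.8, 0], 0]
    - [100, [-2.1, -2.8, 0], 0]
    - [100, [-2.1, -2.8, 0], 0]
    - [100, [-2.1, -2.8, 0], 0]
    - [100, [-2.1, -2.8, 0], 0]
    - [100, [0, 0, 0], 0]
    - [100, [0, 0, 0], 0]

```text
time_s: 13.85
tool_pos: [0.4797, 0.1387, 0.1404]
orientation: [[0.988, -0.154, -0.001], [-0.154, -0.988, -0.001], [-0.0, 0.001, -1.0]]
contact_force: [1.1, -0.9, 0.1]
finger_gap: 0.0853
```

```bash
python3 - <<'E'
from h import *
o,f=wrist()
print(o["time_s"],o["tool_pos"],o["finger_gap"])
x=[.4795,.1385]
for r in bot.look_for(f,"lime_center")[:1]: print("lime",r["p"],r["extent"]);x,e=fit("lime_center",[(f,r["extent"])],.0275,2.44);print(x,e)
print(top_mask(f,"lime_center",.0275))
for r in bot.look_for(f,"jar")[:1]: print("jar",r["p"],r["extent"],fit("jar",[(f,r["extent"])],0))
print(delta(o,[*x,-.033]))
E
```

```text
13.85 [0.47972536 0.13868132 0.14041695] 0.08525578837973195
lime 0.67 [295.6, 149.8, 344.1, 210.8]
[0.48159308 0.13874095] [-5.21229829  0.40259407  4.31714819 -0.35768547]
[(0.67, [290.0, 149.0, 343.0, 213.0], array([0.481 , 0.1397]), 'yaw', np.float64(149.6), array([0.052, 0.064]))]
jar 0.66 [247.2, 0.7, 299.3, 28.2] (array([0.59603357, 0.14533412]), array([-0.87475764, -0.64380756, 16.06956586, 50.91926851]))
('jaw -98.9 yaw 0.0 (or 0.0) shift cm ', array([ 0.18, -0.03, 17.34]), 'q6 1.87')
```

Call:
apply_moves:
  targets:
    - [100, [0.2, 0, 3], 0]
    - [100, [0, 0, 4], 0]
    - [100, [0, 0, 4], 0]
    - [100, [0, 0, 3], 0]
    - [100, [0, 0, 2], 0]
    - [100, [0, 0, 1], 0]
    - [100, [0, 0, 0], 0]
    - [100, [0, 0, 0], 0]

```text
time_s: 14.85
tool_pos: [0.4831, 0.1378, -0.0285]
orientation: [[0.988, -0.157, 0.001], [-0.157, -0.988, 0.0], [0.001, -0.0, -1.0]]
contact_force: [0.0, 0.1, 0.3]
finger_gap: 0.0854
```

Call:
apply_moves:
  targets:
    - [35, [0, 0, 0], 0]
    - [35, [0, 0, 0], 0]
    - [35, [0, 0, 0], 0]
    - [35, [0, 0, 0], 0]
    - [35, [0, 0, 0], 0]
    - [35, [0, 0, 0], 0]
    - [35, [0, 0, 0], 0]
    - [35, [0, 0, 0], 0]

```text
time_s: 15.65
tool_pos: [0.4831, 0.1381, -0.028]
orientation: [[0.988, -0.156, 0.002], [-0.156, -0.988, -0.0], [0.002, -0.0, -1.0]]
contact_force: [-0.5, -1.4, 6.5]
finger_gap: 0.0526
```

Call:
apply_moves:
  targets:
    - [35, [0, 0, -1], 0]
    - [35, [0, 0, -3], 0]
    - [35, [0, 0, -4], 0]
    - [35, [0, 0, -4], 0]
    - [35, [0, 0, -4], 0]
    - [35, [0, 0, -1], 0]
    - [35, [0, 0, 0], 0]

```text
time_s: 16.35
tool_pos: [0.4832, 0.1383, 0.143]
orientation: [[0.988, -0.156, 0.005], [-0.156, -0.988, 0.001], [0.004, -0.001, -1.0]]
contact_force: [-0.1, -0.3, -0.9]
finger_gap: 0.0519
```

Call:
apply_moves:
  targets:
    - [35, [1.0, 2.7, 0], 0]
    - [35, [1.3, 3.6, 0], 0]
    - [35, [1.3, 3.6, 0], 0]
    - [35, [1.3, 3.6, 0], 0]
    - [35, [1.3, 3.6, 0], 0]
    - [35, [1.3, 3.6, 0], 0]
    - [35, [1.3, 3.6, 0], 0]
    - [35, [1.4, 3.4, 0], 0]
    - [35, [0, 0, 0], 0]
    - [35, [0, 0, 0], 0]

```text
time_s: 17.35
tool_pos: [0.538, -0.1514, 0.1385]
orientation: [[0.987, -0.158, -0.005], [-0.158, -0.987, 0.002], [-0.005, -0.002, -1.0]]
contact_force: [0.4, 0.2, -0.4]
finger_gap: 0.0521
```

```bash
python3 - <<'E'
from h import *
o,f=wrist()
print(o["time_s"],o["tool_pos"],o["finger_gap"])
for n in("tin","bowl"):
    for r in bot.look_for(f,n)[:1]: print(n,r["p"],r["extent"],fit(n,[(f,r["extent"])],.022))
print(delta(o,[.5406,-.1512,-.005],81))
E
```

```text
17.35 [ 0.53804101 -0.15143608  0.13849063] 0.05206773141727983
tin 0.94 [166.1, 7.9, 285.1, 120.4] (array([ 0.64577271, -0.09912026]), array([ 0.66184626, -1.38781064, -0.97163702,  2.90253408]))
bowl 0.68 [206.7, 242.8, 276.9, 299.9] (array([ 0.46179308, -0.06437431]), array([-4.88318125, -1.66235244,  5.22534045, 15.16380367]))
('jaw -99.1 yaw -0.1 (or 179.9) shift cm ', array([ 0.25, -0.06, 14.35]), 'q6 1.33')
```

Call:
apply_moves:
  targets:
    - [35, [0.2, 0, 3], 0]
    - [35, [0, 0, 4], 0]
    - [35, [0, 0, 3], 0]
    - [35, [0, 0, 2], 0]
    - [35, [0, 0, 1], 0]
    - [35, [0, 0, 0.5], 0]
    - [35, [0, 0, 0.5], 0]
    - [35, [0, 0, 0], 0]
    - [35, [0, 0, 0], 0]

```text
time_s: 18.4
tool_pos: [0.5423, -0.152, 0.0018]
orientation: [[0.988, -0.156, 0.002], [-0.156, -0.988, -0.001], [0.002, 0.0, -1.0]]
contact_force: [-0.1, 0.4, -0.7]
finger_gap: 0.0519
```

Call:
apply_moves:
  targets:
    - [35, [0, 0, 0.3], 0]
    - [35, [0, 0, 0.3], 0]
    - [35, [0, 0, 0.2], 0]
    - [35, [0, 0, 0], 0]
    - [35, [0, 0, 0], 0]

```text
time_s: 18.9
tool_pos: [0.5422, -0.152, -0.0058]
orientation: [[0.988, -0.156, 0.002], [-0.156, -0.988, -0.001], [0.002, 0.0, -1.0]]
contact_force: [-1.4, 1.4, 6.9]
finger_gap: 0.0516
```

Call:
apply_moves:
  targets:
    - [64, [0, 0, 0], 0]
    - [68, [0, 0, 0], 0]
    - [74, [0, 0, 0], 0]
    - [80, [0, 0, 0], 0]
    - [80, [0, 0, 0], 0]
    - [80, [0, 0, -3], 0]
    - [80, [0, 0, -4], 0]
    - [80, [0, 0, -4], 0]
    - [80, [0, 0, -4], 0]
    - [80, [0, 0, 0], 0]

```text
time_s: 19.9
tool_pos: [0.5456, -0.1534, 0.149]
orientation: [[0.988, -0.156, 0.012], [-0.156, -0.988, -0.005], [0.012, 0.003, -1.0]]
contact_force: [0.1, -0.3, -0.3]
finger_gap: 0.0684
```

```bash
python3 - <<'E'
from h import *
bot.grab_frame("top")
o,f=wrist()
print(o["time_s"],o["tool_pos"],o["finger_gap"])
for n,z in(("lime_center",.0495),("mill",0),("bowl",.022)):
    for r in bot.look_for(f,n)[:1]: print(n,r["p"],r["extent"],fit(n,[(f,r["extent"])],z,-.15))
print(delta(o,[.4627,-.2963,.15],81))
E
```

```text
19.95 [ 0.54368579 -0.15267135  0.14602376] 0.06823197129372342
lime_center 0.77 [292.6, 157.3, 347.7, 226.1] (array([ 0.54011849, -0.15255375]), array([-2.03154014,  2.1827679 ,  2.03100108, -2.31702186]))
mill 0.88 [436.7, 208.6, 534.9, 299.0] (array([ 0.46693428, -0.28913927]), array([-5.26533421, -5.11906169,  0.94098895,  2.02732656]))
bowl 0.79 [212.2, 244.8, 289.4, 319.9] (array([ 0.45838683, -0.0712206 ]), array([-0.44020355,  1.48566939,  0.44270846, -1.42996898]))
('jaw -99.0 yaw 0.0 (or -180.0) shift cm ', array([-5.75, 15.45, -0.4 ]), 'q6 1.33')
```

Call:
apply_moves:
  targets:
    - [100, [-1.1, 3.1, 0], 0]
    - [100, [-1.1, 3.1, -1], 0]
    - [100, [-1.1, 3.1, 0], 0]
    - [100, [-1.1, 3.1, 0], 0]
    - [100, [-1.1, 3.1, 0], 0]
    - [100, [0, 0, 0], 0]
    - [100, [0, 0, 0], 0]

```text
time_s: 20.85
tool_pos: [0.4621, -0.2961, 0.1514]
orientation: [[0.987, -0.158, -0.002], [-0.158, -0.987, 0.002], [-0.002, -0.002, -1.0]]
contact_force: [0.2, 0.4, -0.1]
finger_gap: 0.0853
```

```bash
python3 - <<'E'
from h import *
o,f=wrist();T=bot.grab_frame("top");S=bot.grab_frame("scene")
print(o["time_s"],o["tool_pos"],o["finger_gap"])
cv2.imwrite("pics/w6.png",f["img"][:,:,::-1])
obs=[]
for g in(f,T,S):
    for r in bot.look_for(g,"mill")[:1]: print(r["p"],r["extent"],fit("mill",[(g,r["extent"])],0)); obs.append((g,r["extent"]))
x,e=fit("mill",obs,0);print(x,e.round(1))
print(delta(o,[*x,.035]))
E
```

```text
20.85 [ 0.46214503 -0.29613505  0.15135226] 0.08530359885725776
0.59 [291.4, 150.7, 344.3, 232.2] (array([ 0.46493539, -0.29493598]), array([-3.21611357, -1.39048352,  3.27819759,  1.02245706]))
0.65 [334.0, 191.9, 357.4, 223.4] (array([ 0.6471056 , -0.10226948]), array([ 2.26349176,  2.07540896, -1.4193558 , -5.58726205]))
0.86 [403.9, 152.3, 429.1, 198.4] (array([ 0.46307661, -0.29334166]), array([-0.47891485,  0.04974303,  0.43202819, -0.07752398]))
[ 0.46551501 -0.29289743] [-6.1 -1.6  0.4  0.7 76.  79.7 82.1 68.8 -1.4 -0.1 -0.6 -0.3]
('jaw -99.1 yaw 0.0 (or 0.0) shift cm ', array([ 0.28, -0.37, 11.64]), 'q6 1.03')
```

View pics/w6.png

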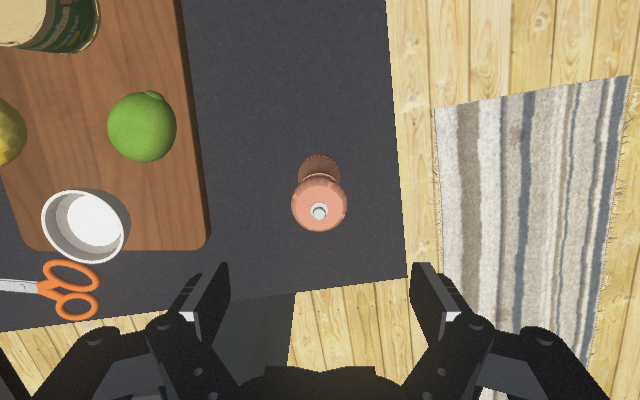

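Wrist view: the mill's knob is at (319,211), about 3 mm ahead of the tool centre and centred between the jaws. The lime (142,126) and bowl (86,226) are in place. I'll descend to the crown and grip.

Call:
apply_moves:
  targets:
    - [100, [0.3, 0, 2], 0]
    - [100, [0, 0, 3], 0]
    - [100, [0, 0, 3], 0]
    - [100, [0, 0, 2], 0]
    - [100, [0, 0, 1.6], 0]
    - [100, [0, 0, 0], 0]
    - [100, [0, 0, 0], 0]

```text
time_s: 21.85
tool_pos: [0.4664, -0.2965, 0.0371]
orientation: [[0.988, -0.155, 0.0], [-0.155, -0.988, -0.0], [0.0, 0.0, -1.0]]
contact_force: [0.6, -0.5, -0.4]
finger_gap: 0.0851
```

Call:
apply_moves:
  targets:
    - [30, [0, 0, 0], 0]
    - [30, [0, 0, 0], 0]
    - [30, [0, 0, 0], 0]
    - [30, [0, 0, 0], 0]
    - [30, [0, 0, 0], 0]
    - [30, [0, 0, 0], 0]
    - [30, [0, 0, 0], 0]
    - [30, [0, 0, 0], 0]
    - [30, [0, 0, 0], 0]
  grip_force: 45

```text
time_s: 22.75
tool_pos: [0.4669, -0.2973, 0.038]
orientation: [[0.988, -0.156, 0.002], [-0.156, -0.988, -0.001], [0.002, 0.001, -1.0]]
contact_force: [0.4, 1.1, 5.7]
finger_gap: 0.0406
```

Call:
apply_moves:
  targets:
    - [30, [0, 0, -1], 0]
    - [30, [0, 0, -2], 0]
    - [30, [0, 0, -3], 0]
    - [30, [0, 0, -3], 0]
    - [30, [0, 0, -3], 0]
    - [30, [0, 0, -1], 0]
    - [30, [0, 0, 0], 0]

```text
time_s: 23.45
tool_pos: [0.4664, -0.2972, 0.168]
orientation: [[0.988, -0.156, 0.002], [-0.156, -0.988, -0.002], [0.002, 0.001, -1.0]]
contact_force: [0.1, -0.2, -4.4]
finger_gap: 0.0405
```

Call:
apply_moves:
  targets:
    - [30, [0.4, -1.6, 0], 0]
    - [30, [0.6, -2.8, 0], 0]
    - [30, [0.7, -3, 0], 0]
    - [30, [0.7, -3, 0], 0]
    - [30, [0.7, -3, 0], 0]
    - [30, [0.7, -3, 0], 0]
    - [30, [0.7, -3, 0], 0]
    - [30, [0.5, -2.9, 0], 0]
    - [30, [0, 0, 0], 0]
    - [30, [0, 0, 0], 0]

```text
time_s: 24.45
tool_pos: [0.5489, -0.0827, 0.1648]
orientation: [[0.988, -0.154, -0.004], [-0.154, -0.988, 0.001], [-0.004, -0.0, -1.0]]
contact_force: [-0.0, -0.5, -4.2]
finger_gap: 0.0407
```

```bash
python3 - <<'E'
from h import *
o,f=wrist();S=bot.grab_frame("scene")
print(o["time_s"],o["tool_pos"],o["finger_gap"])
cv2.imwrite("pics/w7.png",np.hstack([cv2.resize(f["img"],(480,300)),cv2.resize(S["img"][100:260,250:420],(319,300))])[:,:,::-1])
for n in("tin","bowl"):
    for r in bot.look_for(f,n)[:1]: print(n,r["p"],r["extent"],fit(n,[(f,r["extent"])],.022))
print(delta(o,[.5515,-.0845,.06],81))
E
```

```text
24.45 [ 0.54888471 -0.08271241  0.16484305] 0.04069205761242397
tin 0.61 [272.5, 15.0, 367.6, 117.0] (array([ 0.64648414, -0.09803626]), array([-0.99960142, -0.90540526,  1.00953617,  2.00465816]))
bowl 0.39 [344.8, 244.7, 357.2, 257.4] (array([ 0.44261731, -0.08564043]), array([-42.92140464,  -1.77225926,  17.45280574,  53.11661415]))
('jaw -98.9 yaw 0.1 (or -179.9) shift cm ', array([ 0.29,  0.14, 10.48]), 'q6 1.45')
```

View pics/w7.png

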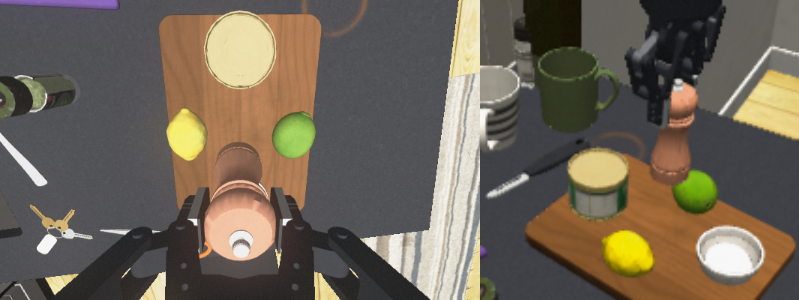

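The wrist and scene views show the mill held upright over the gap between lemon and lime, with everything else in place. I'll lower it.

Call:
apply_moves:
  targets:
    - [30, [0.3, 0.1, 2], 0]
    - [30, [0, 0, 3], 0]
    - [30, [0, 0, 2.5], 0]
    - [30, [0, 0, 1], 0]
    - [30, [0, 0, 0.7], 0]
    - [30, [0, 0, 0.3], 0]
    - [30, [0, 0, 0], 0]
    - [30, [0, 0, 0], 0]

```text
time_s: 25.45
tool_pos: [0.5539, -0.0861, 0.073]
orientation: [[0.988, -0.156, 0.002], [-0.156, -0.988, -0.001], [0.002, 0.0, -1.0]]
contact_force: [-0.2, -0.8, -3.0]
finger_gap: 0.0406
```

Call:
apply_moves:
  targets:
    - [30, [-0.1, -0.1, 0.4], 0]
    - [30, [0, 0, 0.4], 0]
    - [30, [0, 0, 0.3], 0]
    - [30, [0, 0, 0.2], 0]
    - [30, [0, 0, 0], 0]
    - [30, [0, 0, 0], 0]

```text
time_s: 26.05
tool_pos: [0.5534, -0.0848, 0.0602]
orientation: [[0.988, -0.156, 0.003], [-0.156, -0.988, -0.001], [0.003, 0.0, -1.0]]
contact_force: [-1.1, 1.3, 6.3]
finger_gap: 0.0408
```

Call:
apply_moves:
  targets:
    - [55, [0, 0, 0], 0]
    - [60, [0, 0, 0], 0]
    - [70, [0, 0, 0], 0]
    - [80, [0, 0, 0], 0]
    - [80, [0, 0, 0], 0]
    - [80, [0, 0, -2], 0]
    - [80, [0, 0, -3], 0]
    - [80, [0, 0, -4], 0]
    - [80, [0, 0, -2], 0]
    - [80, [0, 0, 0], 0]

```text
time_s: 27.05
tool_pos: [0.5546, -0.0853, 0.1724]
orientation: [[0.988, -0.156, 0.007], [-0.156, -0.988, -0.002], [0.008, 0.001, -1.0]]
contact_force: [0.9, -0.4, -0.3]
finger_gap: 0.0682
```

```bash
python3 - <<'E'
from h import *
o,f=wrist();S=bot.grab_frame("scene")
print(o["time_s"],o["tool_pos"],o["finger_gap"])
for g in(f,S):
    for r in bot.look_for(g,"mill")[:1]: print("mill",r["p"],r["extent"],fit("mill",[(g,r["extent"])],.022))
for r in bot.look_for(f,"tin")[:1]: print("tin",r["p"],r["extent"],fit("tin",[(f,r["extent"])],.022))
print(delta(o,[.6395,.1456,.17],81))
E
```

```text
27.05 [ 0.55460605 -0.0852855   0.17239742] 0.06821057628351027
mill 0.92 [287.4, 159.5, 344.8, 244.0] (array([ 0.5491396 , -0.08155689]), array([-0.74777355, -0.57440842,  0.75176099,  0.48735126]))
mill 0.84 [337.7, 181.9, 359.3, 235.8] (array([ 0.54678525, -0.07785958]), array([-0.96429761,  1.52157326,  0.81707978, -1.35198957]))
tin 0.68 [272.9, 30.1, 364.8, 125.9] (array([ 0.6451084 , -0.09884987]), array([-0.53882414, -1.05910653,  0.54275871,  2.38633361]))
('jaw -99.0 yaw 0.0 (or -180.0) shift cm ', array([  4.77, -24.13,   0.24]), 'q6 1.45')
```

The mill stands about 4 mm from the centre, within the 15 mm tolerance. The jar is next.

Call:
apply_moves:
  targets:
    - [100, [0.6, -3.0, 0], 0]
    - [100, [0.6, -3.0, 0], 0]
    - [100, [0.6, -3.0, 0], 0]
    - [100, [0.6, -3.0, 0], 0]
    - [100, [0.6, -3.0, 0], 0]
    - [100, [0.6, -3.0, 0], 0]
    - [100, [0.6, -3.0, 0], 0]
    - [100, [0.6, -3.0, 0], 0]
    - [100, [0, 0, 0], 0]
    - [100, [0, 0, 0], 0]

```text
time_s: 28.3
tool_pos: [0.6362, 0.1452, 0.1671]
orientation: [[0.988, -0.155, -0.003], [-0.155, -0.988, -0.001], [-0.003, 0.002, -1.0]]
contact_force: [-0.2, 0.4, -0.0]
finger_gap: 0.0853
```

```bash
python3 - <<'E'
from h import *
o,f=wrist()
print(o["time_s"],o["tool_pos"],o["finger_gap"])
cv2.imwrite("pics/w8.png",f["img"][:,:,::-1])
x=[.6395,.1456]
for r in bot.look_for(f,"jar")[:1]: x,e=fit("jar",[(f,r["extent"])],0);print("jar",r["p"],r["extent"],x,e)
print(delta(o,[*x,.02],81))
E
```

```text
28.3 [0.63624934 0.14522778 0.16710227] 0.085333911400185
jar 0.94 [289.3, 150.3, 336.6, 218.6] [0.63981177 0.15022381] [-1.79763506 -2.49126277  1.82416284  1.37201302]
('jaw -98.9 yaw 0.1 (or -179.9) shift cm ', array([ 0.27, -0.55, 14.71]), 'q6 1.84')
```

View pics/w8.png

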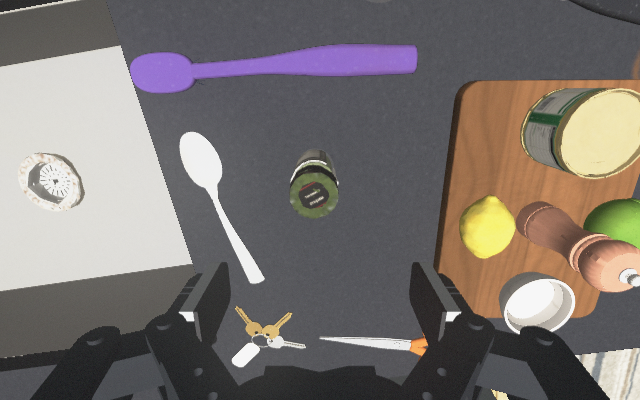

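Wrist view: the jar with the dark cap is at (314,190), upright, about 4 mm ahead and 5 mm to the jaw's left. The spoon and keys are clear of the jaws.

Call:
apply_moves:
  targets:
    - [100, [0.3, -0.5, 2], 0]
    - [100, [0, 0, 3], 0]
    - [100, [0, 0, 3], 0]
    - [100, [0, 0, 3], 0]
    - [100, [0, 0, 2.5], 0]
    - [100, [0, 0, 1.2], 0]
    - [100, [0, 0, 0], 0]
    - [100, [0, 0, 0], 0]

```text
time_s: 29.2
tool_pos: [0.6415, 0.1489, 0.0228]
orientation: [[0.988, -0.157, 0.001], [-0.157, -0.988, -0.0], [0.001, -0.0, -1.0]]
contact_force: [-0.4, 0.9, 0.9]
finger_gap: 0.0855
```

Call:
apply_moves:
  targets:
    - [25, [0, 0, 0], 0]
    - [25, [0, 0, 0], 0]
    - [25, [0, 0, 0], 0]
    - [25, [0, 0, 0], 0]
    - [25, [0, 0, 0], 0]
    - [25, [0, 0, 0], 0]
    - [25, [0, 0, 0], 0]
    - [25, [0, 0, 0], 0]
    - [25, [0, 0, 0], 0]
  grip_force: 35

```text
time_s: 30.1
tool_pos: [0.6415, 0.1494, 0.023]
orientation: [[0.988, -0.156, 0.002], [-0.156, -0.988, 0.0], [0.002, -0.0, -1.0]]
contact_force: [-1.1, -0.9, 5.5]
finger_gap: 0.0402
```

Call:
apply_moves:
  targets:
    - [25, [0, 0, -1], 0]
    - [25, [0, 0, -2], 0]
    - [25, [0, 0, -4], 0]
    - [25, [0, 0, -4], 0]
    - [25, [0, 0, -3], 0]
    - [25, [0, 0, -1], 0]
    - [25, [0, 0, 0], 0]

```text
time_s: 30.8
tool_pos: [0.6414, 0.1495, 0.1732]
orientation: [[0.988, -0.156, 0.003], [-0.156, -0.988, 0.0], [0.003, -0.001, -1.0]]
contact_force: [0.6, -0.1, -1.3]
finger_gap: 0.0401
```

Call:
apply_moves:
  targets:
    - [25, [0.4, 2, 0], 0]
    - [25, [0.5, 3, 0], 0]
    - [25, [0.6, 3.3, 0], 0]
    - [25, [0.6, 3.3, 0], 0]
    - [25, [0.6, 3.3, 0], 0]
    - [25, [0.6, 3.3, 0], 0]
    - [25, [0.6, 3.3, 0], 0]
    - [25, [0.4, 3.0, 0], 0]
    - [25, [0, 0, 0], 0]
    - [25, [0, 0, 0], 0]

```text
time_s: 31.8
tool_pos: [0.6436, -0.0993, 0.1692]
orientation: [[0.987, -0.158, -0.005], [-0.158, -0.987, 0.002], [-0.005, -0.001, -1.0]]
contact_force: [-0.1, 1.0, -0.8]
finger_gap: 0.0402
```

```bash
python3 - <<'E'
from h import *
o,f=wrist();T=bot.grab_frame("top");S=bot.grab_frame("scene")
print(o["time_s"],o["tool_pos"],o["finger_gap"])
cv2.imwrite("pics/w9.png",np.hstack([cv2.resize(f["img"],(480,300)),cv2.resize(S["img"][100:260,250:420],(319,300))])[:,:,::-1])
for g in(f,S):
  for r in bot.look_for(g,"tin")[:1]: print("tin",r["p"],r["extent"],fit("tin",[(g,r["extent"])],.022))
for g in(T,S):
  for r in bot.look_for(g,"jar")[:2]: print("jar",r["p"],r["extent"],fit("jar",[(g,r["extent"])],o["tool_pos"][2]-.023))
print(delta(o,[.6455,-.0988,.103],81))
E
```

```text
31.8 [ 0.64357662 -0.09934277  0.16918958] 0.04018849358259415
tin 0.74 [279.2, 139.1, 360.8, 214.9] (array([ 0.6438149 , -0.09942211]), array([-1.43701173, -2.22765533,  1.45066988, 12.76388569]))
tin 0.6 [296.0, 179.8, 328.7, 217.3] (array([ 0.64705516, -0.09678659]), array([ 0.01328998, -1.26864276, -0.0133223 ,  0.94852531]))
jar 0.43 [339.7, 204.7, 352.1, 210.5] (array([ 0.60602748, -0.08927348]), array([-7.14428607, -2.11325859,  1.79512237, 17.29295853]))
jar 0.94 [155.4, 218.3, 183.2, 266.6] (array([0.70349357, 0.23172917]), array([ -1.80527096, -14.40105199,  13.81510807,   1.33547906]))
jar 0.77 [305.0, 115.9, 327.7, 171.0] (array([ 0.64161178, -0.10481724]), array([ 1.08722681,  1.08655099, -1.08472809, -0.7351276 ]))
('jaw -99.1 yaw -0.1 (or 179.9) shift cm ', array([ 0.18, -0.08,  6.62]), 'q6 1.47')
```

View pics/w9.png

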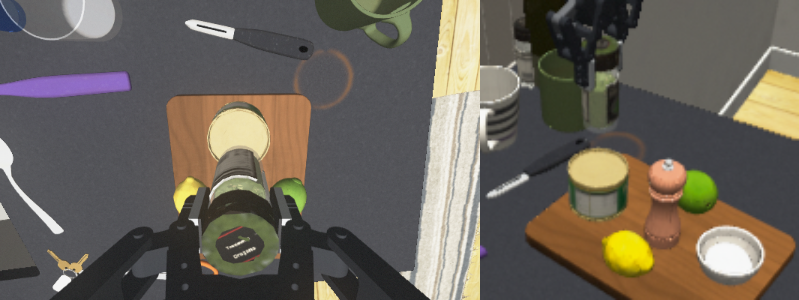

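Call:
apply_moves:
  targets:
    - [25, [0.2, -0.1, 1], 0]
    - [25, [0, 0, 2], 0]
    - [25, [0, 0, 1.5], 0]
    - [25, [0, 0, 0.6], 0]
    - [25, [0, 0, 0], 0]
    - [25, [0, 0, 0], 0]
    - [25, [0, 0, 0], 0]

```text
time_s: 32.85
tool_pos: [0.6479, -0.0988, 0.1219]
orientation: [[0.988, -0.156, 0.002], [-0.156, -0.988, -0.001], [0.002, 0.0, -1.0]]
contact_force: [0.2, 0.0, -1.8]
finger_gap: 0.0399
```

```bash
python3 - <<'E'
from h import *
S=bot.grab_frame("scene");o,f=wrist()
print(o["time_s"],o["tool_pos"],o["finger_gap"])
a=cv2.resize(S["img"][90:225,270:370],(592,800),interpolation=2)[:600]
P=lambda x,y,z:tuple(int(v) for v in (proj(S,[x,y,z])[0]-[270,90])*5.92)
cv2.imwrite("pics/w10.png",np.hstack([a,f["img"][60:360,250:350].repeat(2,0).repeat(2,1)])[:,:,::-1])
for r in bot.look_for(S,"tin")[:1]: print("tin",r["p"],r["extent"],fit("tin",[(S,r["extent"])],.022))
for r in bot.look_for(S,"jar")[:2]: print("jar",r["p"],r["extent"],fit("jar",[(S,r["extent"])],o["tool_pos"][2]-.023))
E
```

```text
32.9 [ 0.64786398 -0.09878878  0.12191042] 0.040141087963312914
tin 0.83 [297.3, 183.7, 328.9, 217.0] (array([ 0.64531143, -0.09720677]), array([-0.54488388, -5.03375165,  0.54372434,  1.40279233]))
jar 0.92 [153.0, 220.8, 184.3, 264.8] (array([0.74985043, 0.2120192 ]), array([ -1.83650718, -12.55204656,   6.72451001,   1.41945633]))
jar 0.79 [306.1, 137.2, 326.0, 187.0] (array([ 0.64179986, -0.1041464 ]), array([ 0.09979838, -0.26441811, -0.09973082,  0.2409944 ]))
```

View pics/w10.png

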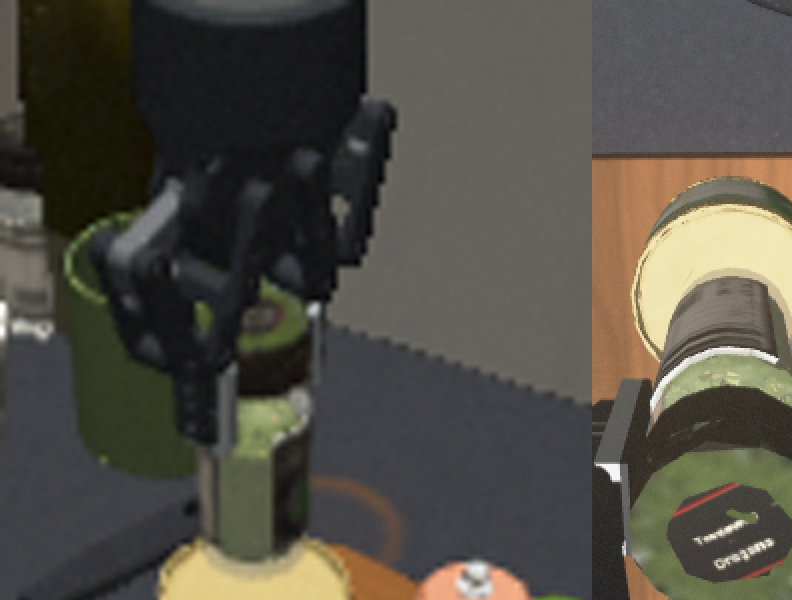

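The jar's base is centred over the lid: in the scene crop the jar centre is at column 253 and the lid centre at 254, and the wrist view agrees. I'll lower it slowly.

Call:
apply_moves:
  targets:
    - [25, [0, 0, 0.6], 0]
    - [25, [0, 0, 0.5], 0]
    - [25, [0, 0, 0.3], 0]
    - [25, [0, 0, 0.2], 0]
    - [25, [0, 0, 0.2], 0]
    - [25, [0, 0, 0], 0]
    - [25, [0, 0, 0], 0]

```text
time_s: 33.75
tool_pos: [0.6472, -0.0987, 0.1032]
orientation: [[0.988, -0.156, 0.0], [-0.156, -0.988, -0.0], [0.0, 0.0, -1.0]]
contact_force: [-1.7, 0.1, 1.5]
finger_gap: 0.0399
```

Call:
apply_moves:
  targets:
    - [25, [0, 0, 0.1], 0]
    - [50, [0, 0, 0], 0]
    - [55, [0, 0, 0], 0]
    - [65, [0, 0, 0], 0]
    - [80, [0, 0, 0], 0]
    - [80, [0, 0, 0], 0]
    - [80, [0, 0, -2], 0]
    - [80, [0, 0, -3], 0]
    - [80, [0, 0, -4], 0]
    - [80, [0, 0, -2], 0]

```text
time_s: 34.75
tool_pos: [0.6486, -0.099, 0.2155]
orientation: [[0.988, -0.156, 0.005], [-0.156, -0.988, -0.001], [0.005, 0.001, -1.0]]
contact_force: [0.9, 0.3, -0.1]
finger_gap: 0.0685
```

Call:
apply_moves:
  targets:
    - [80, [-3, 2, 0], 0]
    - [80, [-3, 3, 0], 0]
    - [80, [-3, 3, 0], 0]
    - [80, [-3, 3, 0], 0]
    - [80, [-3, 3, 0], 0]
    - [80, [-3, 3, 0], 0]
    - [80, [0, 0, 0], 0]
    - [80, [0, 0, 0], 0]

```text
time_s: 35.55
tool_pos: [0.4425, -0.2389, 0.2122]
orientation: [[0.987, -0.158, 0.001], [-0.158, -0.987, -0.0], [0.001, -0.0, -1.0]]
contact_force: [0.0, 0.3, -0.5]
finger_gap: 0.0683
```

```bash
python3 - <<'E'
from h import *
o,f=wrist();T=bot.grab_frame("top");S=bot.grab_frame("scene")
print(o["time_s"],o["tool_pos"],o["contact_force"])
cv2.imwrite("pics/fin.png",np.hstack([cv2.resize(T["img"][150:330,270:410],(373,480)),cv2.resize(S["img"][110:300,250:430],(420,443))[:480].repeat(1,0) if 0 else cv2.resize(S["img"][110:310,250:425],(420,480))])[:,:,::-1])
C=np.array([.5515,-.0845]);u=np.array([.153,.988]);v=np.array([-.988,.153])
near={"jar":(.6455,-.099)}
for n,z,y in(("tin",.022,0),("bowl",.022,0),("jar",.08,0),("mill",.022,0),("lemon_center",.047,-.15),("lime_center",.0495,-.15)):
    for k,g in(("T",T),("S",S),("W",f)):
        for r in bot.look_for(g,n)[:2]:
            x,e=fit(n,[(g,r["extent"])],z,y)
            if abs(e).max()<7 and np.hypot(*(x-C))<.15: print(n,k,round(r["p"],2),x.round(4),"board xy mm",(1000*(x-C)@u).round(),(1000*(x-C)@v).round(),"res",e.round(1))
E
```

```text
35.55 [ 0.44253977 -0.23890068  0.21223106] [ 0.00205482  0.34717354 -0.54422937]
tin T 0.91 [ 0.6378 -0.0979] board xy mm -0.0 -87.0 res [-2.8 -2.2  1.9  2.5]
tin S 0.9 [ 0.6478 -0.0992] board xy mm 0.0 -97.0 res [ 0.3 -5.2 -0.3  1.9]
bowl T 0.87 [ 0.4572 -0.0714] board xy mm -1.0 95.0 res [ 0.3 -0.4 -0.3  0.4]
bowl S 0.59 [ 0.4559 -0.0648] board xy mm 5.0 97.0 res [-0.7 -0.7  0.7  0.5]
bowl W 0.77 [ 0.4581 -0.0696] board xy mm 0.0 95.0 res [ 3.   0.9 -3.5 -1.5]
mill T 0.5 [ 0.5453 -0.0888] board xy mm -5.0 6.0 res [-0.9 -0.3  0.7  0.4]
mill S 0.9 [ 0.5458 -0.072 ] board xy mm 11.0 8.0 res [ 0.4 -0.3 -0.4  0.3]
lemon_center T 0.9 [ 0.5561 -0.0191] board xy mm 65.0 5.0 res [-0.2 -1.   0.2  0.9]
lemon_center S 0.96 [ 0.5593 -0.0171] board xy mm 68.0 3.0 res [-0.4 -0.5  0.3  0.4]
lime_center T 0.66 [ 0.5369 -0.1576] board xy mm -74.0 3.0 res [ 0.4 -1.9 -0.4  1.8]
lime_center S 0.74 [ 0.5323 -0.1451] board xy mm -63.0 10.0 res [-5.7  1.2  4.2 -1.3]
lime_center S 0.29 [ 0.5616 -0.0173] board xy mm 68.0 0.0 res [ 2.3 -1.7 -2.2  1.7]
lime_center W 0.59 [ 0.5395 -0.1504] board xy mm -67.0 2.0 res [-1.8  0.6  2.3 -0.6]
```

View pics/fin.png

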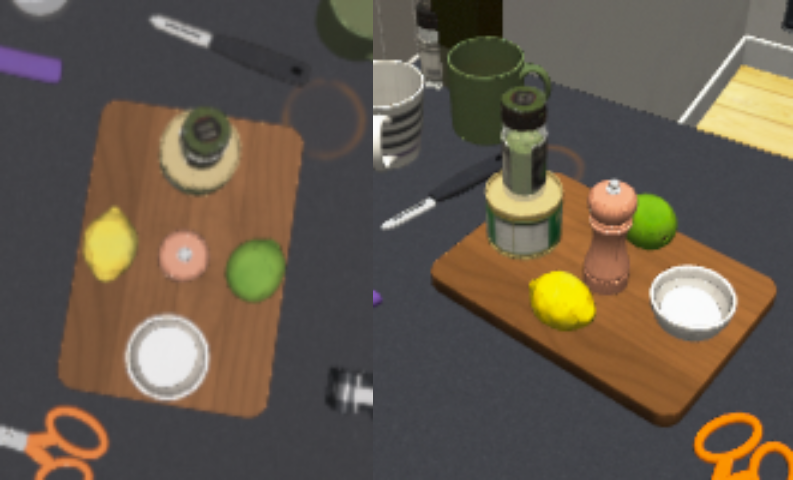

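The final view shows everything in place. The jar fit didn't print, so I'll check that and then hand in.

```bash
python3 - <<'E'
from h import *
T=bot.grab_frame("top");S=bot.grab_frame("scene")
for k,g in(("T",T),("S",S)):
    for r in bot.look_for(g,"jar")[:4]: print(k,round(r["p"],2),np.round(r["extent"],1),*[a.round(3) for a in fit("jar",[(g,r["extent"])],.08,0,(.64,-.1))])
    q=proj(g,pose(M["jar"],.6455,-.099,.08)); print("expected",np.r_[q.min(0),q.max(0)].round(1))
E
```

```text
T 0.77 [341.3 191.5 359.7 218. ] [ 0.639 -0.108] [-1.167  0.946  0.918 -1.187]
T 0.58 [227.6 120.4 253.5 151.5] [0.8   0.148] [-0.549  0.059  0.64  -0.071]
T 0.15 [353.4 239.5 379.4 265.1] [ 0.533 -0.145] [ 1.92   1.882 -1.282 -4.049]
expected [336.3 189.4 356.3 214.1]
S 0.74 [152.5 219.8 184.8 263.5] [0.769 0.203] [ -1.764 -10.649   4.423   1.452]
S 0.65 [306.1 144.6 323.7 193.1] [ 0.644 -0.104] [-0.885 -0.38   0.884  0.289]
expected [303.6 145.1 323.  194.4]
```

Both fixed cameras put the jar 5–11 mm off the tin centre. That is too close to the 12 mm limit to accept, so I'll check with the wrist camera.

Call:
apply_moves:
  targets:
    - [80, [3, -2, 0], 0]
    - [80, [3, -2, 0], 0]
    - [80, [3, -3, 0], 0]
    - [80, [3, -2, 0], 0]
    - [80, [3, -2, 0], 0]
    - [80, [0, 0, 0], 0]
    - [80, [0, 0, 0], 0]
    - [80, [0, 0, 0], 0]

```text
time_s: 37.6
tool_pos: [0.6072, -0.1536, 0.2117]
orientation: [[0.988, -0.156, -0.001], [-0.156, -0.988, -0.0], [-0.001, 0.0, -1.0]]
contact_force: [-0.8, -0.5, 0.1]
finger_gap: 0.0684
```

```bash
python3 - <<'E'
from h import *
o,f=wrist()
print(o["time_s"],o["tool_pos"])
im=f["img"].copy()
def draw(r,x,y,z,c):
    q=proj(f,pose(cyl((r,z)),x,y,0)); cv2.polylines(im,[q.round().astype(int)],True,c,1)
draw(.0375,.6452,-.099,.080,(255,0,0)); draw(.0205,.6452,-.099,.080,(0,255,255)); draw(.0205,.6452,-.099,.185,(255,0,255))
for n,z in(("tin",.022),("jar",.08),("mill",.022)):
    for r in bot.look_for(f,n)[:2]: print(n,round(r["p"],2),np.round(r["extent"],1),*[a.round(4) for a in fit(n,[(f,r["extent"])],z,0,(.6,-.1))])
c=proj(f,[.6452,-.099,.12])[0].astype(int);print(c)
a,b=max(c[0]-75,0),max(c[1]-75,0)
cv2.imwrite("pics/chk.png",np.hstack([cv2.resize(k[b:b+150,a:a+150],(400,400),interpolation=2) for k in(f["img"],im)])[:,:,::-1])
E
```

```text
37.6 [ 0.60715429 -0.1535803   0.21174014]
tin 0.98 [223.3 109.1 300.4 186.1] [ 0.6426 -0.1001] [-0.8865 -1.011   1.2557  1.189 ]
jar 0.59 [199.7 125.6 275.  203.2] [ 0.6468 -0.0984] [-0.8764  0.2042  3.8698 -0.0969]
mill 0.69 [231.8 203.7 286.5 281.9] [ 0.5493 -0.0833] [-0.9455 -2.8966  2.6089  1.6085]
[250 156]
```

View pics/chk.png

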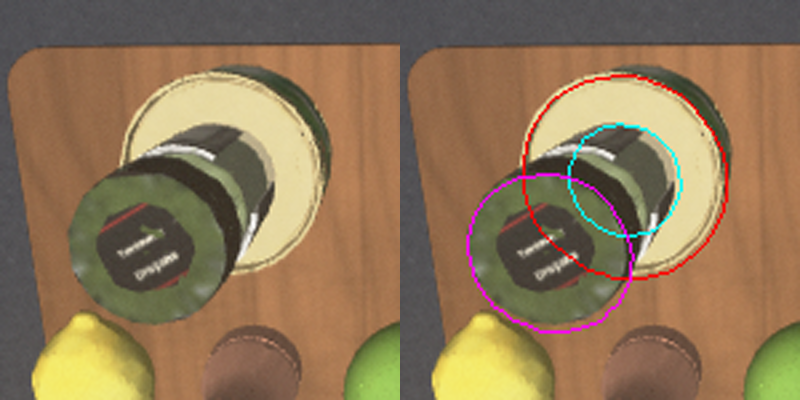

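The wrist check shows the jar's base concentric with the lid to within about 3 mm. Handing in.

```bash
python3 -c "
from station import bot
print(bot.close_job())"
```

```text
the job is handed in; nothing more can be done
None
```

The board is set and the job was handed in at about 38 s of the 99 s allowed. By my last checks everything is within tolerance; no verdict was reported.

**Last checks, close-up wrist camera where it saw the item:**

| Item | Result | Limit |
|---|---|---|
| Mill | upright, about 3 mm from the board centre | 15 mm |
| Lemon | about 67 mm left of the centre line | 48–88 mm |
| Lime | about 67 mm right of the centre line | 48–88 mm |
| Jar | upright on the lid, centred within about 3 mm | 12 mm |
| Tin and bowl | no movement seen beyond measuring noise | 12 mm |

The gripper was clear of everything at hand-in.

**What failed or disagreed:**
- **First lemon grasp:** it closed on nothing. The fingertips turned out to sit about 37 mm short of the reported TCP. The scene and wrist pictures both showed this, and I corrected every later height for it.
- **Fixed cameras:** they disagreed with each other and with the wrist camera by 5–15 mm on the tall pieces. They put the jar 5–11 mm off the tin's centre, and one put the mill about 13 mm off the board's centre. I relied on the close-up wrist views, which fitted best.

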